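# Latch the gate of the blue pet carrier

### The job

The blue small-pet carrier is going out: tip the wire bail of the latch on its roof towards the wire gate so that its bar drops over the keeper hook, then push the red lever the other way and down flat until it has passed centre and stays shut. Leave the latch of the grey carrier as it is.

Things in the scene. Friction and masses are not known exactly. Their poses are not given: they have to be found in the camera images.
- blue_keeper (a point): Seat of the bar's centre in the 40 mm wide steel hook on the BLUE carrier (280 x 190 mm, fixed, yaw within 20 degrees), 9 mm over its level roof (roof 130 mm up). x: along the latch, from the lever's pivot to the hook and on to the wire gate; z up. The hook's post is on the -x side; its lip, 15-19 mm over the roof, reaches to x = +1 mm: the bar goes down beyond it. Lever pivot: x = -59.5 mm, 17 mm higher.
- blue_bar (a point): Middle of the bail's 8 mm cross bar, 54 mm long along keeper y. The U-shaped wire bail (80 mm, legs 27 mm each side of centre) hinges on the red lever 22 mm from its pivot. At the start it stands up steeply, bar 117-129 mm over the roof, and stays so by friction; tipped to +x (under 1 N) below about 50 degrees from level it falls, and with the lever up the bar lands beyond the hook's lip.
- blue_lever (a joint): Red lever's angle, rad (plate 30 mm wide, 8 thick, end 60 mm from the pivot). 0: shut, level, pointing to keeper -x, top face 30 mm over the roof; pi/2: upright, end 86 mm over the roof. Starts at 1.45-1.78, stays where left (limits 0, 1.9). Push it to -x, then down: with the bail hooked it resists below 0.9 (about 4 N, 45 mm from the pivot), passes centre at 0.28 and then holds itself shut.
- grey_bar (a point): Middle of the bail's cross bar on the other, GREY carrier, which has the same shape, size and latch, standing open. To be left alone.

How it is judged:
By the outcome, as a careful person would: the job done as asked, in the order asked, and still so for the second after the job is handed in, with the robot touching nothing.
It also fails if it takes over 34 s, if anything falls off the work surface, if the arm or the gripper's body presses on something with over 40 N, if the wrist force passes 120 N, or if a joint passes its speed limit or range.

### The arm

A 6-joint arm with a two-finger parallel gripper is mounted at the origin on the work surface. World frame = base frame: x ahead of the robot, y to its left, z up, the work surface at z = 0. Lengths are in m, angles in rad, forces in N, time in s.
With the tool pointing down it reaches from about 0.25 to 0.725 m from the base axis. Payload 4 kg.
Tool frame: the origin (TCP) lies midway between the tips of the shut fingers; the grasp point (between the pads) lies pinch_z behind it (pinch_z is the distance from the TCP to the grasp point, in m); z points along the fingers, y is the direction in which the jaws open and shut (so a half turn about z gives the same grasp; the last joint's range is limited). The gripper opens to 85 mm and grips with 20 to 120 N. Pads are 22 mm wide; open, the fingers measure 114 mm over their backs; the gripper's body (76 mm by 85 mm) begins 54 mm behind the grasp point. The pads swing forward as they close: fully open they stand 13 mm farther back than shut.
Start: joints at [-1.267, 0.241, 0.005, 1.335, 0, 1.571], TCP at [0.15, -0.477, 0.231] pointing down, gripper open.
Joint ranges: [-2.72, 2.72], [-1.05, 1.87], [-1.09, 1.28], [-1.99, 2.15], [-1.42, 1.44], [-3.14, 3.14]. Speed limits (rad/s): [2.79, 2.79, 3.14, 3.14, 3.14, 3.14].

### API

Orientations are given as a unit quaternion [x, y, z, w].
In Python, from workcell import * gives the robot as it stands.
- The arm moves only by the tool move_arm, never from a script. Its argument "motion" is a list of rows, each a list of 3 entries, a list of its own where there are three numbers: the finger opening in mm, from 0 to 85.4, then the shift along the tool's x, y, z in units of 50 mm (1.0 is 50 mm), then the turn about the tool's z in units of 6 degrees (1.0 is 6 degrees). In form: [[claw, [dx, dy, dz], roll], ...]. A call has exactly 10 rows; each row is the pose to reach, as a shift and turn from the pose commanded when the call began, along the tool's axes at that moment; what a row does not reach only later rows make up. A row lasts 1/10 s, in which the tool goes at most 50 mm and 8.59 degrees, less where a joint would pass 70% of its speed; a pose out of reach is approached as far as the arm can. A call with a gripper value outside its range is refused whole. The fingers move at their own pace and stop on an object; the grip force is fixed at half the most. Time passes only in rows, so rows that repeat a pose let the fingers close, or fill a call up. It gives the time, the measured TCP pose, the force and the opening at its end, in the units of the state.
- get_obs(): the state, without advancing time (a new reading comes with each control period).
- camera(name): name is "scene" or "top" or "wrist"; returns a dict with "color" (384x512x3 uint8, red, green, blue), "fx", "fy", "cx", "cy" (pixels), "rvec" (rotation vector, rad) and "tvec" (3), from world to camera coordinates, as OpenCV has them; the wrist camera has in their place "mount" (4x4, takes a point from camera to tool coordinates, whose origin is the TCP and whose axes are the flange's). Camera axes: x right, y down, z forward; pixel columns grow to the right and rows downward; lengths in m; the calibration is good to about 2 mm. A picture is of the moment at which its call begins: read the wrist's pose just before it. There is no depth.
- job_done(): hands the job in, once; it reports no verdict.
The state is a dict: "clock": time; "joint_pos": joint angles; "joint_vel": joint speeds; "tau": joint torques, N m; "eef_pos": TCP position; "tool_rot": TCP orientation; "ft_force": force on the tool from outside, world axes, zero at the start; "ft_torque": the same for the moment, N m; "grip_width": finger opening in m.
Only numpy, scipy, OpenCV 4.12 (cv2) and the standard library are available. Lean on these libraries where they do the work, as an engineer would, in place of code of your own. Each camera call takes 0.05 s, during which the arm holds its last target.

## Working session

There is one attempt and no reset: what is moved stays moved. The work goes in short steps, Python scripts to look and compute and a tool call to move; the robot and the scene stay as the last step left them, time stands still between calls to the robot, and variables do not carry over. Pictures are saved under pics/ and viewed, and the job is handed in when it is done.

Besides the shell and the picture viewer there is one more tool, called after ">>>" as name(argument=value, ...) on one line, values as JSON. move_arm: Moves the arm, as the interface text tells. Its arguments: {"type":"object","properties":{"motion":{"type":"array","items":{"type":"array"}}},"required":["motion"]}

```bash
ls; mkdir -p pics; python3 - <<'E'
from workcell import *
import cv2,pickle
o=get_obs(); print({k:o[k] for k in ['clock','eef_pos','tool_rot','ft_force','grip_width']})
try: print(pinch_z)
except Exception as e: print(e)
for n in ['scene','top']:
    c=camera(n); cv2.imwrite(f'pics/{n}0.png',c['color'][:,:,::-1]); pickle.dump(c,open(f'{n}0.pkl','wb'))
    print(n,c['fx'],c['cx'],c['cy'],c['rvec'],c['tvec'])
E
```

```text
pics
{'clock': 0.0, 'eef_pos': array([ 0.14939022, -0.47651056,  0.23042002]), 'tool_rot': array([ 9.88487727e-01,  1.51297580e-01, -1.53411176e-04, -1.01635876e-03]), 'ft_force': array([0.26881164, 0.78620108, 0.56551563]), 'grip_width': 0.0852874367636119}
0.0187
scene 456.01544781029395 251.57422479804148 194.95745847649604 [ 1.23296141  2.1958106  -1.05432116] [ 0.32169926 -0.17977282  1.35630396]
top 382.27885699984284 246.43345781860816 191.31930072530795 [ 2.14905619 -2.20057405  0.20114486] [-0.0147623   0.60582737  0.76478658]
```

View pics/scene0.png

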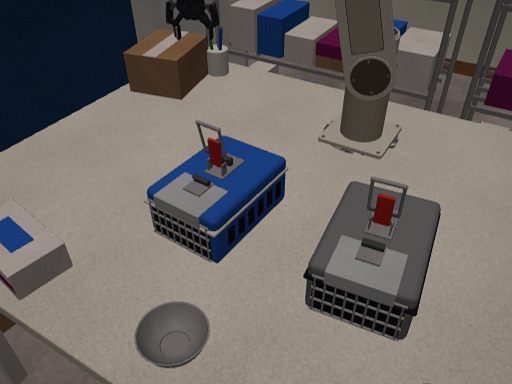

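View pics/top0.png

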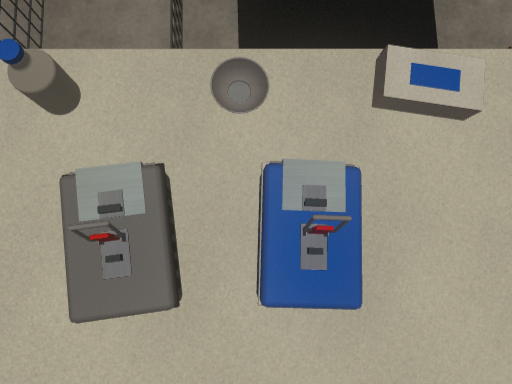

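```bash
python3 - <<'E'
import cv2
a=cv2.imread('pics/top0.png'); s=cv2.imread('pics/scene0.png')
cv2.imwrite('pics/top0c.png',cv2.resize(a[150:320,250:375],None,fx=3.5*1.3/1.3,fy=3.5,interpolation=cv2.INTER_CUBIC))
cv2.imwrite('pics/scene0c.png',cv2.resize(s[110:260,140:290],None,fx=4,fy=4,interpolation=cv2.INTER_CUBIC))
E
```

```text
(no output)
```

View pics/top0c.png

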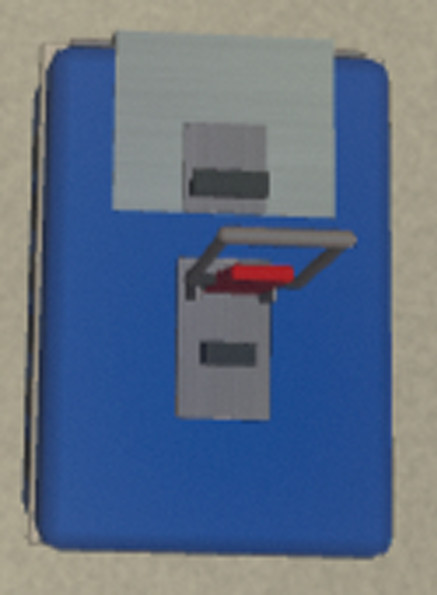

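View pics/scene0c.png

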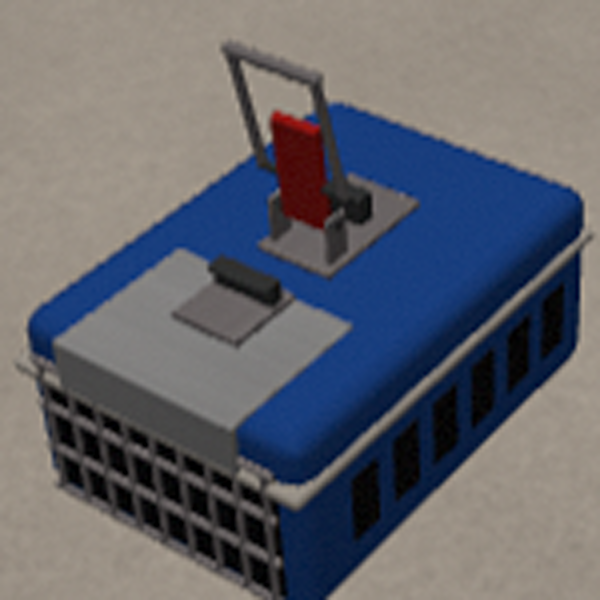

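The top view shows the blue carrier with its gate toward world +x. In it the bar ends are near crop (222,236) and (352,238), the hook is at (229,184), and the red lever end is near (263,272). Next I triangulate.

```bash
cat > h.py <<'E'
import numpy as np,cv2,pickle
from scipy.optimize import least_squares
def K(c): return np.array([[c['fx'],0,c['cx']],[0,c['fy'],c['cy']],[0,0,1.]])
def ray(c,u,v):
    R=cv2.Rodrigues(np.array(c['rvec'],float))[0]; t=np.array(c['tvec']).ravel()
    return -R.T@t, R.T@np.linalg.inv(K(c))@np.array([u,v,1.])
def atz(c,u,v,z):
    o,d=ray(c,u,v); return o+d*(z-o[2])/d[2]
def P(c): 
    R=cv2.Rodrigues(np.array(c['rvec'],float))[0]; return K(c)@np.c_[R,np.array(c['tvec']).ravel()]
def tri(c1,p1,c2,p2):
    X=cv2.triangulatePoints(P(c1),P(c2),np.array(p1,float).reshape(2,1),np.array(p2,float).reshape(2,1)).ravel(); return X[:3]/X[3]
def proj(c,X):
    return cv2.projectPoints(np.array(X,float).reshape(-1,3),np.array(c['rvec'],float),np.array(c['tvec'],float),K(c),None)[0].reshape(-1,2)
T=lambda n:pickle.load(open(n+'.pkl','rb'))
E
python3 - <<'E'
from h import *
np.set_printoptions(precision=4,suppress=True)
t=T('top0');s=T('scene0')
print('cams',ray(t,0,0)[0],ray(s,0,0)[0])
tp=lambda x,y:(250+x/3.5,150+y/3.5); sp=lambda x,y:(140+x/4,110+y/4)
print('bar +y',tri(t,tp(222,236),s,sp(319,79)),'bar -y',tri(t,tp(352,238),s,sp(231,47)))
print('lever end',tri(t,tp(263,267),s,sp(297,118)))
for n,p in dict(hl=(190,173),hr=(268,171)).items(): print(n,atz(t,*tp(*p),.149))
for n,p in dict(pl=(183,124),pr=(266,123),plb=(182,213),prb=(267,214),bl=(177,417),br=(270,419)).items(): print(n,atz(t,*tp(*p),.132))
for n,p in dict(l1=(50,100),l2=(38,500),r1=(390,100),r2=(392,500)).items(): print(n,atz(t,*tp(*p),.125))
print('hook scene',[atz(s,*sp(*p),.149) for p in [(214,262),(280,285)]])
E
```

```text
cams [0.498  0.0127 0.839 ] [1.1562 0.3469 0.72  ]
bar +y [ 0.5333 -0.1191  0.256 ] bar -y [ 0.5304 -0.1761  0.2561]
lever end [ 0.5201 -0.1455  0.2182]
hl [ 0.5737 -0.1292  0.149 ]
hr [ 0.5738 -0.1705  0.149 ]
pl [ 0.6022 -0.1301  0.132 ]
pr [ 0.6018 -0.1754  0.132 ]
plb [ 0.5541 -0.1273  0.132 ]
prb [ 0.5526 -0.1732  0.132 ]
bl [ 0.4473 -0.1197  0.132 ]
br [ 0.4448 -0.1688  0.132 ]
l1 [ 0.6178 -0.0593  0.125 ]
l2 [ 0.4066 -0.046   0.125 ]
r1 [ 0.6143 -0.2469  0.125 ]
r2 [ 0.4004 -0.2334  0.125 ]
hook scene [array([ 0.5697, -0.1674,  0.149 ]), array([ 0.5682, -0.1259,  0.149 ])]
```

>>> move_arm(motion=[[40,[0.6,-0.35,-0.01],0.3],[20,[1.4,-0.8,-0.03],0.7],[0,[2.2,-1.3,-0.05],1.1],[0,[3.0,-1.8,-0.1],1.5],[0,[3.9,-2.3,-0.1],1.9],[0,[4.8,-2.8,-0.1],2.3],[0,[5.6,-3.3,-0.1],2.7],[0,[6.4,-3.8,-0.1],3.1],[0,[7.1,-4.2,-0.1],3.5],[0,[7.7,-4.6,-0.1],3.5]])

```text
clock: 1.1
eef_pos: [0.4492, -0.1405, 0.2359]
tool_rot: [1.0, -0.031, -0.0, -0.0]
ft_force: [-0.1, -1.0, 0.1]
grip_width: -0.0002
```

```bash
python3 - <<'E'
from workcell import *
import cv2,pickle
from scipy.spatial.transform import Rotation as R
o=get_obs(); print(o['eef_pos'],R.from_quat(o['tool_rot']).as_matrix().round(3),o['ft_force'])
ims=[]
for n in ['scene','top']:
    c=camera(n); pickle.dump(c,open(f'{n}1.pkl','wb')); im=c['color'][:,:,::-1]
    ims.append(im[80:230,110:310] if n=='scene' else im[170:320,230:430])
cv2.imwrite('pics/v1.png',cv2.resize(cv2.hconcat(ims),None,fx=2,fy=2,interpolation=cv2.INTER_CUBIC))
E
```

```text
[ 0.44915578 -0.1405352   0.23591419] [[ 0.998 -0.062 -0.   ]
 [-0.062 -0.998  0.   ]
 [-0.    -0.    -1.   ]] [-0.06606365 -1.04513213  0.08739477]
```

View pics/v1.png

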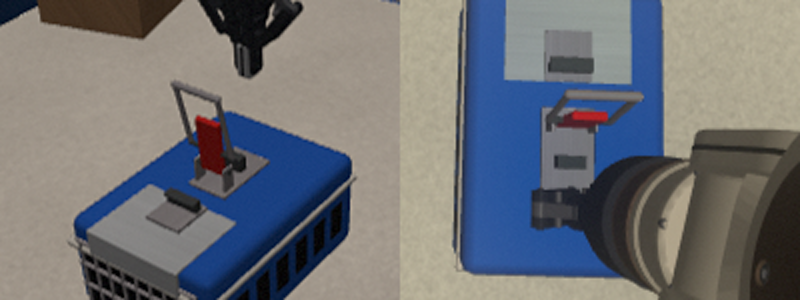

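The scene view shows the closed fingers behind and clear of the latch. The tool is aligned with the latch axis, so I push the bail towards the gate.

>>> move_arm(motion=[[0,[0.4,0.03,0.12],0],[0,[0.9,0.03,0.12],0],[0,[1.2,0.03,0.12],0],[0,[1.35,0.03,0.12],0],[0,[1.5,0.03,0.12],0],[0,[1.65,0.03,0.12],0],[0,[1.8,0.03,0.12],0],[0,[1.95,0.03,0.12],0],[0,[2.1,0.03,0.12],0],[0,[2.15,0.03,0.12],0]])

```text
clock: 2.2
eef_pos: [0.5562, -0.1508, 0.2303]
tool_rot: [1.0, -0.031, 0.0, 0.0]
ft_force: [-0.5, -0.2, 0.3]
grip_width: -0.0001
```

```bash
cat > look.py <<'E'
from workcell import *
import cv2,pickle,sys
k=sys.argv[1]
o=get_obs(); print(o['clock'],o['eef_pos'],o['ft_force'])
ims=[]
for n in ['scene','top']:
    c=camera(n); pickle.dump(c,open(f'{n}{k}.pkl','wb')); im=c['color'][:,:,::-1]
    cv2.imwrite(f'pics/{n}{k}.png',im)
    ims.append(im[100:220,140:270] if n=='scene' else im[160:280,250:380])
cv2.imwrite(f'pics/v{k}.png',cv2.resize(cv2.hconcat(ims),None,fx=3,fy=3,interpolation=cv2.INTER_CUBIC))
E
python3 look.py 2
```

```text
2.2 [ 0.55615731 -0.15076011  0.23027878] [-0.52747027 -0.21440568  0.26259437]
```

View pics/v2.png

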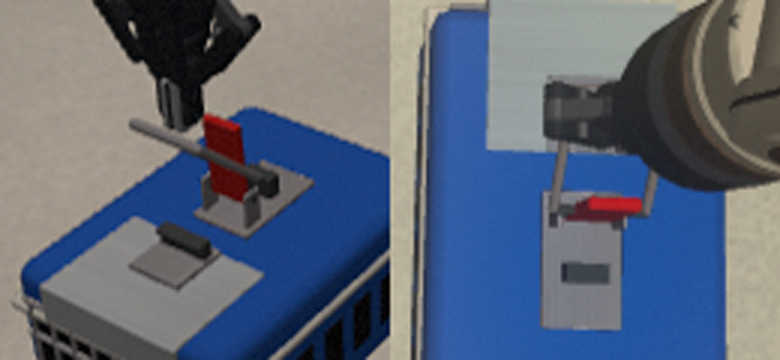

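The scene view shows the bail leaning on the fingertips, about level with them and not fallen yet, with the lever undisturbed. I push a little farther and lower.

>>> move_arm(motion=[[0,[0.1,-0.03,0.0],0],[0,[0.15,-0.03,0.05],0],[0,[0.2,-0.03,0.1],0],[0,[0.25,-0.03,0.15],0],[0,[0.3,-0.03,0.2],0],[0,[0.35,-0.03,0.2],0],[0,[0.35,-0.03,0.2],0],[0,[0.35,-0.03,0.2],0],[0,[0.35,-0.03,0.2],0],[0,[0.35,-0.03,0.2],0]])

```text
clock: 3.3
eef_pos: [0.5729, -0.1503, 0.2205]
tool_rot: [1.0, -0.031, 0.0, 0.0]
ft_force: [0.7, 0.1, 0.4]
grip_width: -0.0001
```

```bash
python3 look.py 3
```

```text
3.3 [ 0.57288285 -0.15031417  0.2204538 ] [0.66149632 0.13439984 0.41646275]
```

View pics/v3.png

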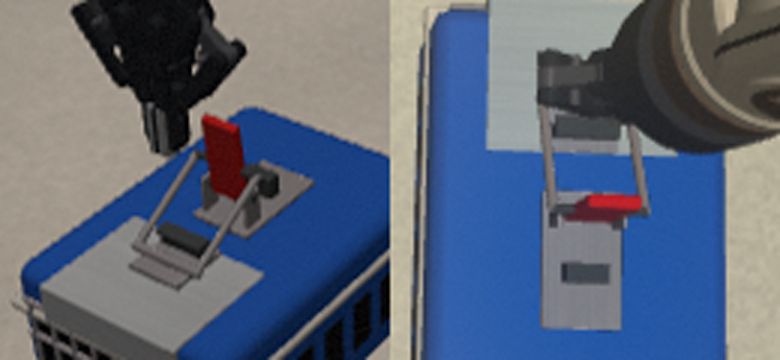

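The bar has dropped beyond the hook: in the scene crop it lies in front of the dark hook lip, near (170,270). The lever is still upright. Next I push the lever to -x from its gate side, part way.

>>> move_arm(motion=[[0,[0.0,-0.02,0.29],0],[0,[-0.4,-0.02,0.29],0],[0,[-0.75,-0.02,0.29],0],[0,[-0.85,-0.02,0.29],0],[0,[-0.97,-0.02,0.29],0],[0,[-1.09,-0.02,0.29],0],[0,[-1.2,-0.02,0.31],0],[0,[-1.29,-0.02,0.33],0],[0,[-1.38,-0.02,0.36],0],[0,[-1.47,-0.02,0.4],0]])

```text
clock: 4.4
eef_pos: [0.4994, -0.1447, 0.2002]
tool_rot: [1.0, -0.031, 0.0, 0.0]
ft_force: [1.6, 0.1, 0.0]
grip_width: 0.0003
```

```bash
python3 look.py 4
```

```text
4.4 [ 0.4994288  -0.14472744  0.20021037] [1.63741103 0.11110416 0.03274611]
```

View pics/v4.png

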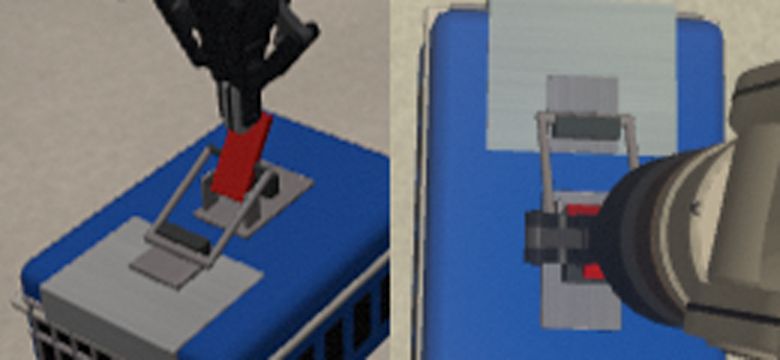

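```bash
python3 - <<'E'
from h import *
t=T('top4');s=T('scene4')
X=[[.4994,-.1447,.2],[.571,-.149,.139],[.512,-.145,.156],[.485,-.158,.2],[.485,-.128,.2]]
print(proj(t,X).round(1)); print(proj(s,X).round(1))
print(((proj(t,X)-[250,160])*3+[390,0]).round()); print(((proj(s,X)-[140,100])*3).round())
a=cv2.imread('pics/top4.png')[180:270,280:370]; b=cv2.imread('pics/scene4.png')[125:215,170:260]
cv2.imwrite('pics/z4.png',cv2.resize(cv2.hconcat([b,a]),None,fx=4.4,fy=4.4,interpolation=cv2.INTER_CUBIC))
E
```

```text
[[321.6 239.8]
 [313.9 201.2]
 [315.4 232.9]
 [329.9 248.3]
 [312.2 248.8]]
[[220.1 142.3]
 [200.6 182.3]
 [217.8 162.3]
 [218.9 137.4]
 [230.5 141.3]]
[[605. 239.]
 [582. 124.]
 [586. 219.]
 [630. 265.]
 [577. 266.]]
[[240. 127.]
 [182. 247.]
 [233. 187.]
 [237. 112.]
 [271. 124.]]
```

View pics/z4.png

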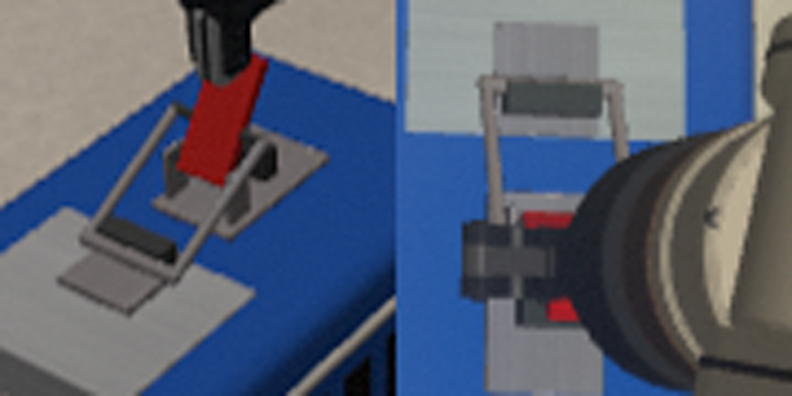

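The enlarged crops show the bar drawn in against the hook, below the lip, with the fingers centred on the lever. I carry on down the arc.

>>> move_arm(motion=[[0,[-0.09,0,0.05],0],[0,[-0.17,0,0.11],0],[0,[-0.24,0,0.18],0],[0,[-0.31,0,0.26],0],[0,[-0.37,0,0.34],0],[0,[-0.42,0,0.42],0],[0,[-0.47,0,0.53],0],[0,[-0.49,0,0.6],0],[0,[-0.5,0,0.66],0],[0,[-0.51,0,0.71],0]])

```text
clock: 5.5
eef_pos: [0.4733, -0.1429, 0.164]
tool_rot: [1.0, -0.031, -0.001, -0.0]
ft_force: [0.8, -0.3, 0.5]
grip_width: 0.0001
```

```bash
python3 look.py 5;python3 - <<'E'
from h import *
a=cv2.imread('pics/top5.png')[180:270,280:370]; b=cv2.imread('pics/scene5.png')[125:215,170:260]
cv2.imwrite('pics/z5.png',cv2.resize(cv2.hconcat([b,a]),None,fx=4.4,fy=4.4,interpolation=cv2.INTER_CUBIC))
E
```

```text
5.5 [ 0.47333943 -0.14292581  0.16398533] [ 0.75202784 -0.25523778  0.52094458]
```

View pics/z5.png

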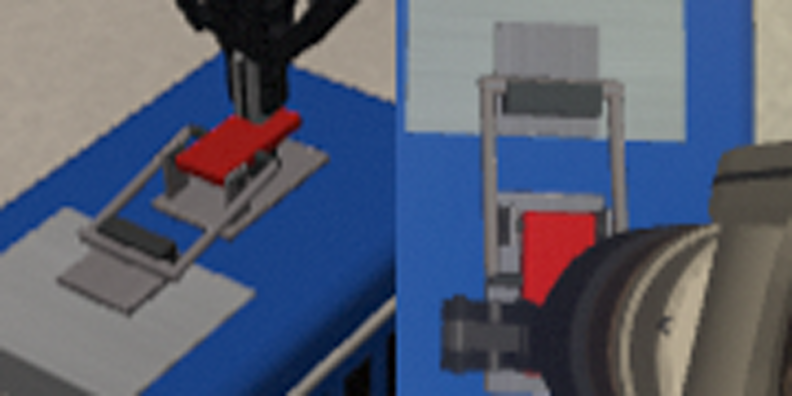

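The lever is nearly flat and the bail is taut over the hook. I press the last millimetres.

>>> move_arm(motion=[[0,[-0.01,0,0.03],0],[0,[-0.02,0,0.05],0],[0,[-0.02,0,0.07],0],[0,[-0.02,0,0.08],0],[0,[-0.02,0,0.09],0],[0,[-0.02,0,0.1],0],[0,[-0.02,0,0.1],0],[0,[-0.02,0,0.1],0],[0,[-0.02,0,0.1],0],[0,[-0.02,0,0.1],0]])

```text
clock: 6.6
eef_pos: [0.4732, -0.143, 0.16]
tool_rot: [1.0, -0.031, 0.0, 0.0]
ft_force: [-1.3, 1.0, 2.0]
grip_width: 0.0003
```

>>> move_arm(motion=[[0,[0,0,0.01],0],[0,[0,0,0.02],0],[0,[0,0,0.03],0],[0,[0,0,0.04],0],[0,[0,0,0.04],0],[0,[0,0,0.04],0],[0,[0,0,0.04],0],[0,[0,0,0.04],0],[0,[0,0,0.04],0],[0,[0,0,0.04],0]])

```text
clock: 7.6
eef_pos: [0.4733, -0.1431, 0.1596]
tool_rot: [1.0, -0.031, 0.001, 0.0]
ft_force: [-4.8, 0.6, 12.5]
grip_width: 0.0001
```

It meets a firm stop at z = 0.1596 with 12.5 N, which is the lever's shut height (0.160). I lift clear and back away.

>>> move_arm(motion=[[0,[0,0,-0.1],0],[0,[0,0,-0.5],0],[0,[0,0,-1.0],0],[0,[-0.4,0,-1.8],0],[0,[-1.0,0,-2.3],0],[0,[-1.7,0,-2.6],0],[0,[-2.4,0,-2.6],0],[0,[-2.9,0,-2.6],0],[0,[-2.9,0,-2.6],0],[0,[-2.9,0,-2.6],0]])

```text
clock: 8.6
eef_pos: [0.3286, -0.1341, 0.288]
tool_rot: [0.999, -0.032, 0.001, 0.0]
ft_force: [-0.4, -0.8, 0.9]
grip_width: -0.0001
```

```bash
python3 look.py 6;python3 - <<'E'
from h import *
a=cv2.imread('pics/top6.png')[180:280,270:370]; b=cv2.imread('pics/scene6.png')[120:220,170:270]
cv2.imwrite('pics/z6.png',cv2.resize(cv2.hconcat([b,a]),None,fx=4,fy=4,interpolation=cv2.INTER_CUBIC))
E
```

```text
8.6 [ 0.32856697 -0.13407779  0.2880391 ] [-0.39334364 -0.76461632  0.91201608]
```

View pics/z6.png

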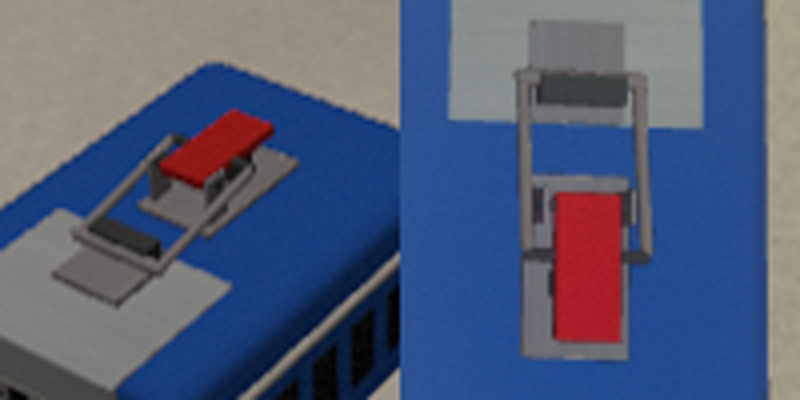

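View pics/scene6.png

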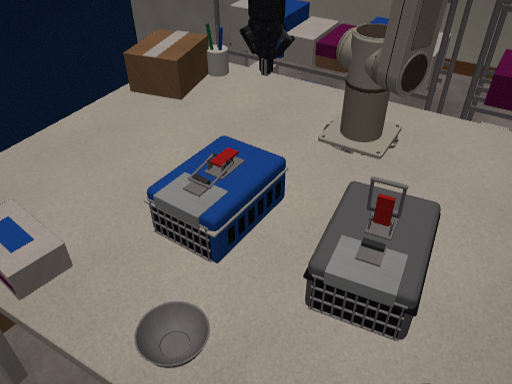

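The lever lies flat, the bail is over the hook, and the grey latch is unchanged. One numeric check before I hand in.

```bash
python3 - <<'E'
from h import *
t=T('top6');s=T('scene6')
print('lever end',tri(t,(270+187/4,180+340/4),s,(170+254/4,120+117/4)))
print('bar',tri(t,(270+182/4,180+75/4),s,(170+117/4,120+253/4)))
from workcell import *
job_done()
E
```

```text
lever end [ 0.45500674 -0.14301542  0.15796936]
bar [ 0.57481709 -0.15099963  0.13857949]
the job is handed in; nothing more can be done
```

The blue carrier's latch is shut. I tipped the bail towards the gate until the bar dropped beyond the hook's lip. I then pushed the red lever to the other side and down until it met a firm stop (12.5 N at z = 0.160 m), and withdrew the arm. The job was handed in at about 9 s.

Final checks, with the arm clear:
- **Lever:** its end measures z ≈ 0.158 m, against 0.160 m when shut. It stayed flat after release.
- **Bar:** its height is z ≈ 0.139 m, which matches the hook's seat. Along the latch it reads about 3–4 mm past my first estimate of the seat. That is near the limit of the calibration and pixel reading.
- **Grey latch:** it looks unchanged and still open in the last scene picture.

The bail did not fall at the end of the first push, so I gave it a second, slightly farther and lower push. No check failed.

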